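# Ratchet bookend: open up the bead-case rack

### The arm

A 6-joint arm with a two-finger parallel gripper is mounted at the origin on the work surface. World frame = base frame: x ahead of the robot, y to its left, z up, the work surface at z = 0. Lengths are in mm, angles in rad, forces in N, time in s.
With the tool pointing down it reaches from about 350 to 725 mm from the base axis. Payload 4.3 kg.
Tool frame: the origin (TCP) lies midway between the tips of the shut fingers; the grasp point (between the pads) lies 19 mm behind it; z points along the fingers, y is the line along which they close (so a half turn about z gives the same grasp; the last joint's range is limited). The gripper opens to 85 mm and grips with 20 to 120 N. Pads are 22 mm wide; open, the fingers measure 114 mm over their backs; the gripper's body (76 mm by 85 mm) begins 54 mm behind the grasp point. The pads swing forward as they close: fully open they stand 13 mm farther back than shut.
Start: joints at [-1.459, 0.377, 0.081, 1.274, 0, 1.46], TCP at [126.5, -560.95, 231.329] pointing down, gripper open.
Joint ranges: [-2.72, 2.72], [-0.84, 1.66], [-1.02, 1.22], [-1.77, 2.12], [-1.37, 1.28], [-3.14, 3.14]. Speed limits (rad/s): [2.57, 2.57, 3.14, 3.14, 3.14, 3.14].

### API

Orientations are given as [roll, pitch, yaw] about the fixed x, y, z axes, in that order (R = Rz(yaw) Ry(pitch) Rx(roll)).
In Python, from workcell import arm gives the robot as it stands.
- The arm moves only by the tool send_rows, never from a script. Its argument "rows" is one flat list of numbers, 6 for each row, row after row: the shift along the world's x, y, z in cm, then the turn, a rotation vector about the world's x, y, z in degrees. In form: [x, y, z, rx, ry, rz, x, y, z, rx, ry, rz, ...]. A call has 1 to 20 rows; each row is the pose to reach, as a shift and turn from the pose commanded when the call began; what a row does not reach only later rows make up. A row lasts 1/8 s, in which the tool goes at most 62.5 mm and 10.7 degrees, less where a joint would pass 70% of its speed; a pose out of reach is approached as far as the arm can. A call with a gripper value outside its range is refused whole. "fingers" is the closure, from -1 (fully open) to 1 (shut), set as the call begins (left out, the last holds). The fingers move at their own pace and stop on an object; "grip_force" is the grip in N (left out, the last holds). Time passes only in rows, so rows that repeat a pose let the fingers close. It gives the time, the measured TCP pose, the force, the opening and the grip force at its end, in the units of the state.
- arm.observe(): the state, without advancing time (a new reading comes with each control period).
- arm.snapshot(name): name is "side" or "top"; returns the picture (420x560x3 uint8, red, green, blue); there is no depth.
- arm.get_calibration(name): a dict with "intrinsics" (3x3 intrinsics, pixels), "position" and "rotation" of the camera in the world. Camera axes: x right, y down, z forward; pixel columns grow to the right and rows downward; lengths in mm; the calibration is good to about 2 mm. A picture is of the moment at which its call begins. get_calibration takes no time and is no camera call.
- arm.hand_in(): hands the job in; it is judged then, once.
Trained networks look in the newest picture that a camera, given by its name, has taken for a name from the list of things; names that differ only in an ending like _2 or _b are one class to them, and where a whole thing is asked for, a point or a joint stands for the part that bears it (a point fixed in the world has none). Each returns a list of dicts, best first, with "p" (0 to 1); they miss things now and then, are a little off and sometimes report something else, mostly with a low value. They report only what shows in the picture. A call takes as long as a camera call. They do not tell look-alikes from the thing itself.
- arm.masks_of(thing, camera): "mask" (420x560 bool, what is visible of it) and "box" ([left, top, right, bottom] in pixels, round what is visible of it).
The state is a dict: "time_s": time; "joint_positions": joint angles; "joint_velocities": joint speeds; "effort": joint torques, N m; "position": TCP position; "ee_rot": TCP orientation; "contact_force": force on the tool from outside, world axes, zero at the start; "ft_torque": the same for the moment, N m; "gripper_width": finger opening in mm; "grasp_force": force on a finger pad.
Only numpy, scipy, OpenCV 4.12 (cv2) and the standard library are available. Lean on these libraries where they do the work, as an engineer would, in place of code of your own. Each camera call takes 0.05 s, during which the arm holds its last target. There are 200 camera calls.

### The job

The rack of bead cases needs room for more: press down the flat release pad on the sliding bookend and, keeping it down, push the bookend along its toothed rail, away from the standing cases, all the way back to the stop at the end of the rack. Then let go so that the pad springs back up. Pick nothing up, and leave the cases and everything else on the table as they are.

Things in the scene. Friction and masses are not known exactly. Their poses are not given: they have to be found in the camera images.
- rack: Fixed rack: wooden board 150 x 440 mm, 12 mm thick; origin at table height under its middle. Its +y axis runs along the rail from the standing cases to the end stop (the way the bookend must be pushed), +x across to the rail's side. End plate at y -200 mm (top 97 mm up); low end stop at y +207 to +219 mm (top 42 mm up). Toothed rail along x +70 mm, 30 to 44 mm up.
- jaw (a joint): Position (m) of the sliding aluminium bookend: its middle's y in the rack's frame. 0 is nearest the cases, 0.14 fully back at the end stop. 100 mm wide in x; along y from its middle: face plate -38 to -30 mm (top 88 mm above the table), open trough with the pad, push wall +30 to +40 mm, two ribs to +65 mm. Unlocked it slides with 1.5 N friction; locked, it can move only towards the cases.
- release (a joint): How far (m) the release pad is pressed: 0 up, 0.009 fully down (solid stop). The ratchet teeth (9 mm pitch) are free from 0.0045 on and catch again if the pad rises; none in the last 25 mm of the way. Spring: about 3 N to start, 7 N at the bottom; it springs back when let go. On a tooth's slope it may rest up to 0.004 down.
- pad_top (a point): Centre of the top of the release pad, a flat black ribbed plate 70 mm (rack x) by 50 mm (rack y), 62 mm above the table when up; it moves with the bookend and sinks as pressed. The rail guide beside it (rack x +53 to +87 mm, top 61 mm above the table) is low; the trough's other side is open.
- wall_top (a point): Middle of the top inner edge of the bookend's push wall, the upright behind the pad on the end stop's side: 100 mm wide in rack x, 10 mm thick, top 83 mm above the table. Its inner face is 29 mm along the rack's +y from the pad's centre and rises 21 mm above the pad: push here with the fingers that hold the pad down.
- case0_mid (a point): Centre of standing clear bead case 1 of 3 (100 mm across the rack, 40 mm thick along it, 85 mm high, 0.22 kg, loose), standing on the rack's board between the end plate and the bookend; its top is 97 mm above the table. Must stay standing where it is.
- case1_mid (a point): Centre of standing clear bead case 2 of 3 (100 mm across the rack, 40 mm thick along it, 85 mm high, 0.22 kg, loose), standing on the rack's board between the end plate and the bookend; its top is 97 mm above the table. Must stay standing where it is.
- case2_mid (a point): Centre of standing clear bead case 3 of 3 (100 mm across the rack, 40 mm thick along it, 85 mm high, 0.22 kg, loose), standing on the rack's board between the end plate and the bookend; its top is 97 mm above the table. Must stay standing where it is.
- spare_mid (a point): Centre of a spare bead case like the others, lying flat (40 mm high) beside the rack; loose, not part of the work, to be left alone.
- pliers_mid (a point): Centre of small pliers with lilac grips, 165 mm long, 12 mm high, lying in front of the rack; loose, not part of the work, to be left alone.
- spool_mid (a point): Centre of a thread spool, 36 mm wide, 35 mm high, standing; loose, not part of the work, to be left alone.
- jar_mid (a point): Centre of a bead jar with white lid, 52 mm wide, 70 mm high, standing beyond the rack; loose, not part of the work, to be left alone.
- bowl_mid (a point): Centre of a white bowl, 90 mm wide, 35 mm high; loose, not part of the work, to be left alone.
Mind the look-alikes: they are no part of the job. Leave any purple look-alike of the part that bears case2_mid alone. What is shaped like the part that bears case0_mid but green is not meant.

How it is judged (in metres and radians):
On the way, in this order (a step that is already met when the one before it is completed fails the run):
1. the release pad is pressed down clear of the teeth, with the bookend still near the cases (value of joint release above 0.0045 m and value of joint jaw below 0.08 m), for 0.1 s.
2. the bookend is pushed back to the end stop (value of joint jaw above 0.134 m), for 0.1 s.
At the end, for the whole second after the job is handed in: The bookend is within 6 mm of the end stop, the release pad is back up (within 2 mm), the three cases stand upright (0.1 rad) within 20 mm of their starting places, and the spare case, pliers, spool, jar and bowl are within 20 mm of theirs (value of joint jaw above 0.134 m and value of joint release below 0.002 m and distance of each of case0_mid, case1_mid, case2_mid, spare_mid, pliers_mid, spool_mid, jar_mid, bowl_mid from where it was at the start of the episode below 0.02 m and angle between each of case0_mid, case1_mid, case2_mid's own z axis and vertical below 0.1 rad); the robot touches nothing.
It fails at once if a standing case is pushed more than 20 mm away, lifted or tipped over (distance of any of case0_mid, case1_mid, case2_mid from where it was at the start of the episode above 0.02 m or angle between any of case0_mid, case1_mid, case2_mid's own z axis and vertical above 0.25 rad).
It fails at once if any of the other loose things (spare case, pliers, spool, jar, bowl) is moved more than 20 mm or lifted (distance of any of spare_mid, pliers_mid, spool_mid, jar_mid, bowl_mid from where it was at the start of the episode above 0.02 m).
It also fails if it takes over 32 s, if anything falls off the work surface, if the arm or the gripper's body presses on something with over 40 N, if the wrist force passes 120 N, or if a joint passes its speed limit or range.

## Working session

There is one attempt and no reset: what is moved stays moved. The work goes in short steps, Python scripts to look and compute and a tool call to move; the robot and the scene stay as the last step left them, time stands still between calls to the robot, and variables do not carry over. Pictures are saved under pics/ and viewed, at most 10 in all, crops included, and the job is handed in when it is done.

Besides the shell and the picture viewer there is one more tool, called as name(argument=value, ...) on one line, values as JSON. send_rows: Moves the arm, as the interface text tells. Its arguments: {"type":"object","properties":{"rows":{"type":"array"},"fingers":{"type":"number"},"grip_force":{"type":"number"}},"required":["rows"]}

```bash
mkdir -p pics
python3 - <<'E'
from workcell import arm
import cv2,numpy as np
for c in("side","top"):
    im=arm.snapshot(c); cv2.imwrite(f"pics/{c}0.png",im[:,:,::-1])
    k=arm.get_calibration(c); print(c,np.round(k["intrinsics"],1).tolist(),np.round(k["position"],1).tolist(),np.round(k["rotation"],4).tolist())
    for t in("pad_top","wall_top","rack","case0_mid"):
        for d in arm.masks_of(t,c)[:4]: print(t,round(d["p"],2),[int(v) for v in d["box"]])
s=arm.observe(); print(s["time_s"],s["position"],s["ee_rot"],s["contact_force"])
E
```

```text
side [[455.1, 0.0, 274.7], [0.0, 455.1, 207.9], [0.0, 0.0, 1.0]] [416.9, -899.2, 862.7] [-2.2922, -0.0165, -0.1336]
pad_top 0.69 [279, 198, 303, 202]
pad_top 0.31 [271, 186, 323, 223]
wall_top 0.94 [273, 186, 322, 225]
wall_top 0.54 [221, 197, 245, 246]
wall_top 0.33 [260, 241, 302, 260]
rack 0.95 [258, 167, 322, 297]
rack 0.39 [277, 195, 302, 204]
rack 0.22 [265, 229, 308, 248]
case0_mid 0.9 [261, 242, 303, 272]
case0_mid 0.86 [315, 289, 363, 358]
case0_mid 0.42 [267, 145, 296, 161]
top [[475.1, 0.0, 285.1], [0.0, 475.1, 200.9], [0.0, 0.0, 1.0]] [334.7, 9.4, 1058.8] [-2.9377, -0.0063, -1.5206]
pad_top 0.77 [270, 162, 299, 194]
wall_top 0.9 [255, 135, 313, 205]
case0_mid 0.93 [423, 146, 484, 186]
case0_mid 0.75 [360, 178, 397, 229]
0.5 [ 126.52653658 -560.92512182  231.3028872 ] [3.14154571e+00 1.74908985e-05 2.21824910e-01] [ 0.03025818 -0.48199596  0.40688587]
```

Run:
```python
import cv2
a=cv2.imread("pics/side0.png")[120:380,180:440];b=cv2.imread("pics/top0.png")[80:300,200:500]
cv2.imwrite("pics/sidec.png",cv2.resize(a,(600,600),interpolation=2))
cv2.imwrite("pics/topc.png",cv2.resize(b,(780,572),interpolation=2))
```

```text
(no output)
```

View pics/top0.png

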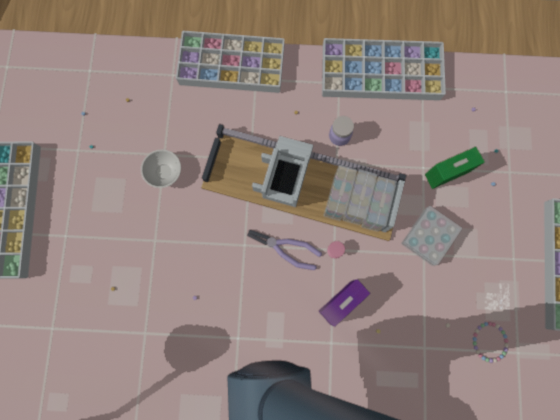

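View pics/topc.png

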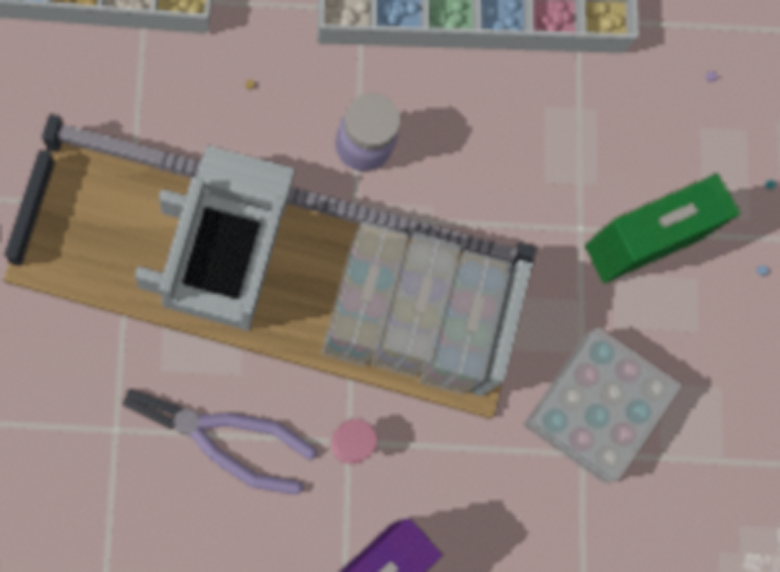

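View pics/sidec.png

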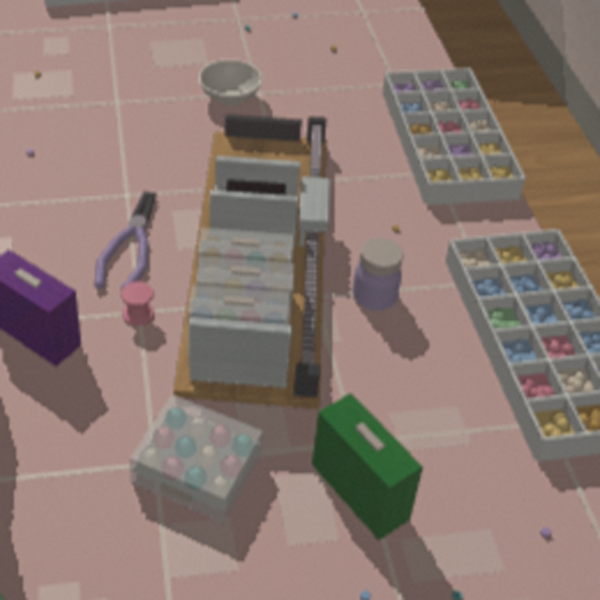

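The bookend with the black pad is at top pixel (285,177), between the three clear cases at (365,197) and the black end stop at (211,160). Possible mix-ups are the grey end plate at (397,200) and the black end stop at (211,160). The purple case at (345,302) and the green case at (454,168) are decoys. The only black ribbed plate inside a trough is at (285,177), and the crop confirms it.

```bash
cat > fit.py <<'E'
import numpy as np
from scipy.spatial.transform import Rotation as R
from scipy.optimize import least_squares
from workcell import arm
def proj(c,P):
    k=arm.get_calibration(c); r=np.array(k["rotation"]); r=R.from_euler('xyz',r).as_matrix() if r.ndim==1 else r
    p=(np.asarray(P)-k["position"])@r; p=p@np.array(k["intrinsics"]).T; return p[:,:2]/p[:,2:]
E
python3 - <<'E'
from fit import *
T=[((-75,220,12),0,(5,282)),((-75,-220,12),0,(495,415)),((35,26,62),1,(207,205)),((35,-24,62),1,(262,216)),((-35,-24,62),1,(238,298)),((-35,26,62),1,(184,285)),((-50,-38,88),1,(248,326)),((-50,40,83),1,(163,303))]
S=[((-75,-220,12),0,(177,393)),((-75,220,12),0,(215,133)),((-50,-38,88),1,(210,194)),((50,-38,88),1,(299,200)),((-50,40,83),1,(215,158)),((50,40,83),1,(300,164))]
tp=np.array([[200+u/2.6,80+v/2.6] for *_,(u,v) in T]);sp=np.array([[180+u/2.308,120+v/2.308] for *_,(u,v) in S])
def w(L,p):
    P=np.array([l[0] for l in L],float);P[:,1]+=p[3]*np.array([l[1] for l in L])
    return R.from_euler('z',p[2]).apply(P)+[p[0],p[1],0]
def f(p): return np.r_[(proj("top",w(T,p))-tp).ravel(),(proj("side",w(S,p))-sp).ravel()]
o=least_squares(f,[390,-20,-.24,30],loss='soft_l1',x_scale=[10,10,.1,10])
p=o.x;print(p,np.round(f(p).reshape(-1,2),1).tolist())
for n,q in(("pad",[0,p[3]+1,62]),("padend",[0,141,62])): print(n,R.from_euler('z',p[2]).apply(q)+[p[0],p[1],0])
E
```

```text
[ 5.88305909e+02 -2.47891995e+01 -1.96202935e-01  3.89231910e+01] [[-1.6, 5.3], [1.1, 1.8], [-0.8, -0.7], [0.3, 0.5], [1.8, -0.6], [0.1, -1.2], [3.0, -5.7], [-0.3, -5.3], [-3.0, -0.2], [-5.6, -1.3], [0.1, 0.6], [0.1, 0.1], [-0.1, -1.0], [-0.3, -1.7]]
pad [596.08879662  14.36802001  62.        ]
padend [615.79336988 113.50555638  62.        ]
```

Run:
```python
import fit
from fit import *
T=[((-75,220,12),0,(5,282)),((-75,-220,12),0,(495,415)),((35,26,62),1,(207,205)),((35,-24,62),1,(262,216)),((-35,-24,62),1,(238,298)),((-35,26,62),1,(184,285)),((-50,-38,88),1,(248,326)),((-50,40,83),1,(163,303))]
S=[((-75,-220,12),0,(177,393)),((-75,220,12),0,(215,133)),((-50,-38,88),1,(210,194)),((50,-38,88),1,(299,200)),((-50,40,83),1,(215,158)),((50,40,83),1,(300,164))]
tp=np.array([[200+u/2.6,80+v/2.6] for *_,(u,v) in T]);sp=np.array([[180+u/2.308,120+v/2.308] for *_,(u,v) in S])
def w(L,p):
    P=np.array([l[0] for l in L],float);P[:,1]+=p[3]*np.array([l[1] for l in L])
    return R.from_euler('z',p[2]).apply(P)+[p[0],p[1],0]
ft=lambda p:(proj("top",w(T,p))-tp).ravel(); fs=lambda p:(proj("side",w(S,p))-sp).ravel()
rv=lambda c,P:(lambda k:(lambda q:q[:,:2]/q[:,2:])((np.asarray(P)-k["position"])@R.from_rotvec(k["rotation"]).as_matrix()@np.array(k["intrinsics"]).T))(arm.get_calibration(c))
for nm,pr in(("euler",proj),("rotvec",rv)):
    proj=pr
    for n,f in(("top",ft),("side",fs)):
        o=least_squares(f,[560,-20,-.24,30],loss='soft_l1',x_scale=[10,10,.1,10]);print(nm,n,o.cost,np.round(o.x,3),np.round(f(o.x).reshape(-1,2),1).tolist())
```

```text
euler top 19.88998580648093 [ 5.86618e+02 -2.42570e+01 -2.04000e-01  3.88650e+01] [[-2.0, 5.2], [0.4, 3.2], [-0.9, -0.2], [0.2, 1.2], [1.4, 0.0], [-0.3, -0.7], [2.6, -5.0], [-0.7, -4.8]]
euler side 8.008171704872186 [ 5.90241e+02 -2.55450e+01 -1.86000e-01  3.75360e+01] [[-1.2, 0.3], [-5.7, -1.0], [0.9, 1.3], [0.9, 0.5], [0.3, -0.5], [0.1, -1.4]]
rotvec top 213.71197938552308 [ 1.616082e+03 -1.559180e+02  1.374000e+00 -1.210170e+02] [[1.3, -0.1], [-108.0, -35.0], [0.5, 13.9], [-13.0, 11.9], [-7.4, -0.9], [5.6, 2.2], [-4.2, -6.2], [15.4, -0.3]]
rotvec side 11.651033796432136 [ 5.69309e+02 -1.38830e+01 -6.20000e-02  4.40710e+01] [[-0.9, 0.3], [-8.6, -1.0], [1.8, 0.3], [1.2, 1.4], [0.4, -1.3], [-0.4, -0.3]]
```

```bash
cat > ov.py <<'E'
from fit import *
import cv2
def box(x0,x1,y0,y1,z0,z1):
    c=np.array([[x,y,z] for x in(x0,x1) for y in(y0,y1) for z in(z0,z1)],float)
    return [(c[i],c[j]) for i in range(8) for j in range(i) if (c[i]!=c[j]).sum()==1]
def draw(p,name,files=("pics/top0.png","pics/side0.png")):
    x,y,a,q=p
    E=[(e,(0,255,255)) for e in box(-75,75,-220,220,0,12)]+[(e,(0,255,0)) for e in box(-50,50,q-38,q-30,12,88)+box(-50,50,q+30,q+40,12,83)]
    E+=[(e,(0,0,255)) for e in box(-35,35,q-24,q+26,61.9,62)]+[(e,(255,0,0)) for e in box(53,87,q-38,q+40,60.9,61)+box(-50,50,207,219,12,42)]
    out=[]
    for c,f,(u0,v0,s) in(("top",files[0],(195,100,1.85)),("side",files[1],(240,150,3.2))):
        im=cv2.imread(f); W,H=int(400/s),int(480/s)if c=="side"else int(300/s)
        if c=="top":W,H,sc=220,150,3.6
        else:W,H,sc=130,160,3.6
        im=cv2.resize(im[v0:v0+H,u0:u0+W],None,fx=sc,fy=sc,interpolation=2)
        for e,col in E:
            uv=proj(c,R.from_euler('z',a).apply(np.array(e))+[x,y,0])
            uv=((uv-[u0,v0]+.5)*sc).astype(int); cv2.line(im,uv[0].tolist(),uv[1].tolist(),col,1)
        cv2.imwrite(f"pics/{name}_{c}.png",im)
if __name__=="__main__": draw((588.3,-24.8,-.2,38.9),"ov1")
E
python3 ov.py
```

```text
(no output)
```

View pics/ov1_top.png

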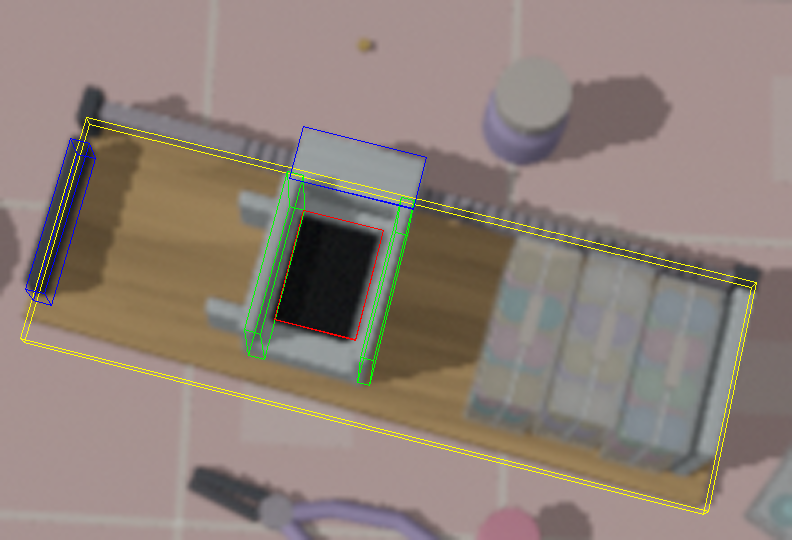

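View pics/ov1_side.png

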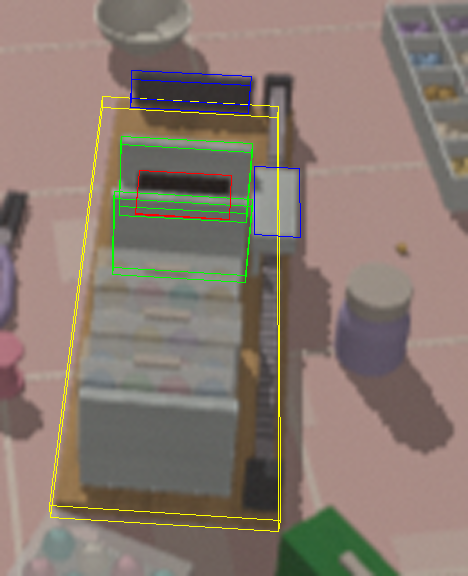

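The overlay matches the bookend. The pad centre is about (596,14,62) and the slide direction about (0.21,0.98), with jaw at about 39 mm. I'll shut the fingers, turn the tool 65°, and go above the pad close to the wall.

send_rows(rows=[16,19.5,0,0,0,22,31.5,39,0,0,0,44,47.2,58.7,0,0,0,65.2,47.2,58.7,0,0,0,65.2,47.2,58.7,0,0,0,65.2,47.2,58.7,0,0,0,65.2,47.2,58.7,0,0,0,65.2,47.2,58.7,0,0,0,65.2,47.2,58.7,0,0,0,65.2,47.2,58.7,0,0,0,65.2,47.2,58.7,0,0,0,65.2,47.2,58.7,0,0,0,65.2,47.2,58.7,0,0,0,65.2,47.2,58.7,0,0,0,65.2,47.2,58.7,0,0,0,65.2,47.2,58.7,0,0,0,65.2,47.2,58.7,-6,0,0,65.2,47.2,58.7,-12,0,0,65.2,47.2,58.7,-12,0,0,65.2], fingers=1)

```text
time_s: 2.88
position: [592.4, 25.6, 106.4]
ee_rot: [-3.129, 0.002, 1.359]
contact_force: [-1.2, 0.4, 0.1]
gripper_width: 0.1
grasp_force: 0.0
```

Run:
```python
from workcell import arm
import cv2,numpy as np
a=arm.snapshot("top")[100:270,190:390,::-1];b=arm.snapshot("side")[110:280,220:380,::-1]
cv2.imwrite("pics/near.png",np.hstack([cv2.resize(a,None,fx=2.2,fy=2.2,interpolation=2),cv2.resize(b,None,fx=2.2,fy=2.2,interpolation=2)]))
s=arm.observe();print(s["position"],s["ee_rot"],s["contact_force"])
```

```text
[598.75399082  25.48419939 112.86205965] [ 3.14088963e+00 -1.11121133e-04  1.35888998e+00] [ 0.70520236 -0.15928066  0.10565912]
```

View pics/near.png

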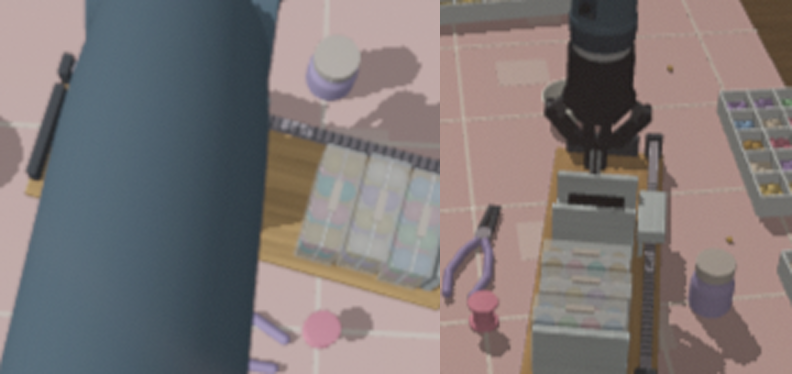

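The fingers are shut above the pad, in front of the push wall (crop about (597,165)). Next I lower to just above the pad.

send_rows(rows=[0,0,-2,0,0,0,0,0,-4,0,0,0,0,0,-4.5,0,0,0,0,0,-4.5,0,0,0,0,0,-4.5,0,0,0])

```text
time_s: 3.6
position: [600.0, 25.9, 68.2]
ee_rot: [3.138, -0.0, 1.36]
contact_force: [-0.8, -1.2, 0.1]
gripper_width: 0.0
grasp_force: 0.0
```

send_rows(rows=[0,0,-0.4,0,0,0,0,0,-0.8,0,0,0,0,0,-1.15,0,0,0,0,0,-1.15,0,0,0,0,0,-1.15,0,0,0,0,0,-1.15,0,0,0])

```text
time_s: 4.35
position: [598.8, 26.0, 55.3]
ee_rot: [3.141, -0.0, 1.36]
contact_force: [-1.4, -0.2, 6.0]
gripper_width: -0.2
grasp_force: 2.6
```

send_rows(rows=[0.1,0.5,-0.05,0,0,0,0.2,1.0,-0.05,0,0,0,0.3,1.5,-0.05,0,0,0,0.4,2.0,-0.05,0,0,0,0.5,2.5,-0.05,0,0,0,0.6,3.0,-0.05,0,0,0,0.7,3.5,-0.05,0,0,0,0.8,4.0,-0.05,0,0,0,0.9,4.5,-0.05,0,0,0,1.0,5.0,-0.05,0,0,0,1.0,5.0,-0.05,0,0,0])

```text
time_s: 5.72
position: [610.3, 76.1, 55.4]
ee_rot: [3.138, -0.0, 1.36]
contact_force: [1.4, -0.3, 5.0]
gripper_width: -0.2
grasp_force: 2.6
```

send_rows(rows=[0.1,0.5,0,0,0,0,0.2,1.0,0,0,0,0,0.3,1.5,0,0,0,0,0.4,2.0,0,0,0,0,0.5,2.5,0,0,0,0,0.6,3.0,0,0,0,0,0.7,3.5,0,0,0,0,0.8,4.0,0,0,0,0,0.9,4.5,0,0,0,0,1.0,4.9,0,0,0,0,1.0,4.9,0,0,0,0])

```text
time_s: 7.1
position: [620.7, 124.9, 55.5]
ee_rot: [3.137, -0.0, 1.36]
contact_force: [2.1, -0.8, 4.4]
gripper_width: 0.1
grasp_force: 2.5
```

send_rows(rows=[0.06,0.3,0,0,0,0,0.12,0.6,0,0,0,0,0.16,0.8,0,0,0,0,0.16,0.8,0,0,0,0,0.16,0.8,0,0,0,0,0.16,0.8,0,0,0,0])

```text
time_s: 7.85
position: [620.6, 132.1, 54.9]
ee_rot: [3.14, 0.002, 1.359]
contact_force: [0.5, -3.4, 5.1]
gripper_width: -0.2
grasp_force: 2.7
```

Run:
```python
from workcell import arm
import cv2,numpy as np
b=arm.snapshot("side")[140:260,220:370,::-1]
cv2.imwrite("pics/push.png",cv2.resize(b,None,fx=4.5,fy=4.5,interpolation=2))
s=arm.observe();print(s["position"],s["contact_force"])
```

```text
[620.61674579 132.09792838  54.90756992] [-0.22031874 -2.46481404  5.1883773 ]
```

View pics/push.png

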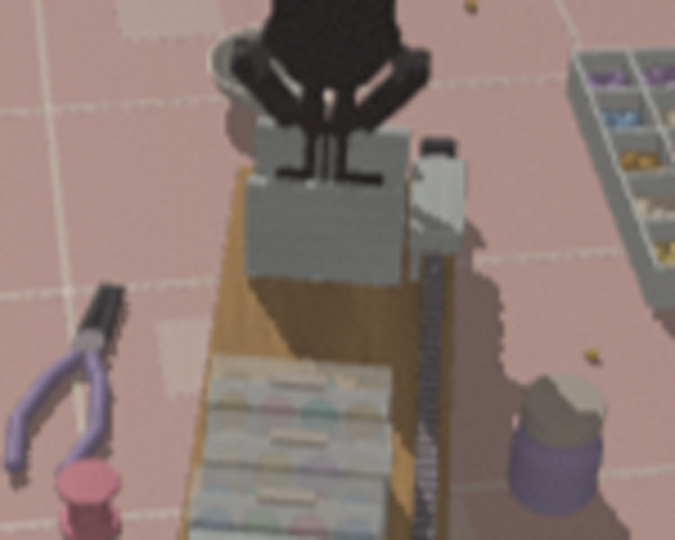

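The bookend is nearly at the rail's end, with the guide at crop (437,195) next to the dark rail end at (437,148). The push force is still only friction, so I'll keep pushing until it rises.

send_rows(rows=[0.06,0.3,0,0,0,0,0.12,0.6,0,0,0,0,0.12,0.6,0,0,0,0,0.12,0.6,0,0,0,0])

```text
time_s: 8.4
position: [620.7, 133.3, 54.9]
ee_rot: [3.14, 0.011, 1.356]
contact_force: [-2.6, -15.3, 9.2]
gripper_width: 0.1
grasp_force: 10.5
```

Force reached 15 N, so the bookend is on the stop. I'll ease the push, lift straight up so the pad isn't dragged back, then retreat upward.

send_rows(rows=[-0.06,-0.3,0,0,0,0,-0.06,-0.3,0,0,0,0,-0.06,-0.3,0.3,0,0,0,-0.06,-0.3,0.7,0,0,0,-0.06,-0.3,1.2,0,0,0,-0.06,-0.3,2.2,0,0,0,-0.06,-0.3,4,0,0,0,-0.06,-0.3,7,0,0,0,-0.06,-0.3,11,0,0,0,-0.06,-0.3,15,0,0,0,-0.06,-0.3,15,0,0,0,-8,-14,15,0,0,0,-10,-30,15,0,0,0,-10,-30,15,0,0,0,-10,-30,15,0,0,0,-10,-30,15,0,0,0,-10,-30,15,0,0,0,-10,-30,15,0,0,0])

```text
time_s: 10.65
position: [520.8, -160.4, 203.5]
ee_rot: [-3.14, -0.001, 1.359]
contact_force: [-0.3, 0.0, -0.8]
gripper_width: 0.0
grasp_force: 0.0
```

Run:
```python
from workcell import arm
import cv2
for c in("side","top"): cv2.imwrite(f"pics/end_{c}.png",arm.snapshot(c)[:,:,::-1])
from ov import draw
draw((588.3,-24.8,-.205,140),"ov2",("pics/end_top.png","pics/end_side.png"))
import numpy as np
a=cv2.imread("pics/ov2_top.png");b=cv2.imread("pics/ov2_side.png")
f=lambda i:cv2.resize(i,None,fx=540/i.shape[0]*.65,fy=540/i.shape[0]*.65)
cv2.imwrite("pics/ov2.png",np.hstack([f(a),f(b)])); print(arm.observe()["position"],arm.observe()["contact_force"])
```

```text
[ 521.38986539 -159.40376588  203.82231682] [1.05039435 0.58565515 0.16004464]
```

View pics/ov2.png

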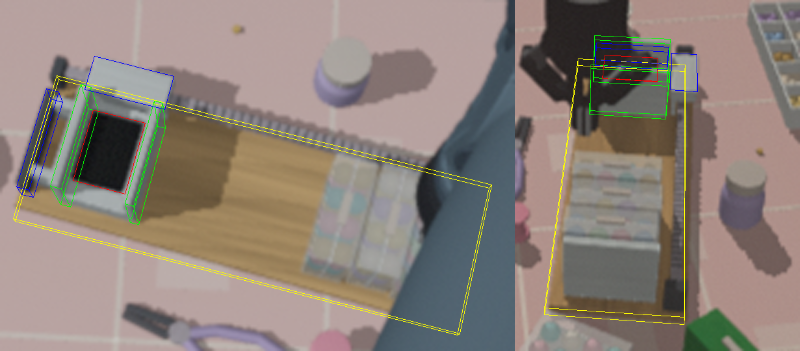

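The bookend matches the model at jaw = 140 mm, with its ribs touching the end stop. The pad outline fits at 62 mm, so it is back up, and the cases are still standing in place. The arm is touching nothing.

```bash
python3 -c "
from workcell import arm
print(arm.hand_in())"
```

```text
the job is handed in; nothing more can be done
None
```

I pushed the bookend back to the end stop with the release pad held down, then let go; in the last pictures the pad is back up and the cases still stand in place, and I handed the job in (no verdict was returned).

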